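Set and lock the pressure regulator of a calibration-gas set

TASK

The regulator is shut and locked. Pull its knob straight up to unlock it, turn it clockwise until the gauge's needle stands at the set pointer (as near as the lock notches allow, within 7 degrees or so), then push the knob all the way back down so that its lugs lock between the collar's teeth, and let go. Do not force it: if the lugs sit on top of the teeth, ease the knob round until it drops in; leave the other things on the bench alone.

Things in the scene. Friction and masses are not known exactly. Their poses are not given: they have to be found in the camera images.
- regulator: calibration-gas set, fixed to the bench: grey base 190 x 200 mm, a lying grey gas cylinder at its back (valve knob up to 76 mm high), in front of it a 54 mm regulator block with upright bonnet, toothed steel collar and black knob. Origin on the bench below the knob's axis; x from the knob to the gas cylinder, z up. With its gauge it reaches 123 mm from the axis towards -x
- knob_grip (a point): point on the upright axis of the black knob, 15 mm below its flat top: grip here. The head is round, 40 mm in diameter, 42 mm high (99 to 141 mm above the bench while locked), so any yaw will do; keep the fingertips above the lugs and the collar's teeth, 28 mm below this point while locked. The point rises and turns with the knob
- knob_lift (a joint): how far the knob is pulled up, m: 0 fully home (locked), 0.010 upper stop. About 7 N of friction; it stays where it is left. Below 0.006 its two lugs stand between the collar's teeth and it turns only by its play; above 0.007 it turns freely. With the lugs on top of teeth it stops at 0.006 and must not be forced down
- stem: the stem on which the knob slides, and which turns with it; the knob below its head has two opposite steel lugs 3 mm wide, 6.5 mm high. Origin on the knob's axis at bench level; yaw falls as it turns clockwise seen from above, which raises the pressure. Turning takes 0.15 to 0.25 N m; it stays where it is left; 2.6 rad at most from the shut position (the start)
- collar_top (a point): centre of the toothed steel collar, level with the tops of its teeth, 97 mm above the bench; outer radius 31.5 mm. Notches are wide at shut; beyond, a narrow one every 24 degrees with 2 degrees of play either way. The collar is clamped at an angle that is not measured: feel for a notch, pressing lightly and turning in small steps. More than 25 N between lugs and teeth spoils them
- dial (a point): centre of the gauge's white dial, 80 mm across its rim, which looks up and towards the regulator's -x; x points to 12 o'clock, z out of the dial. Its rim reaches 92 mm above the bench
- needle (a joint): gauge reading: long black needle, rad, clockwise on the dial from the zero mark (lower left, 135 degrees before 12 o'clock). It follows the knob: 0.4 rad for each rad the knob turns clockwise
- set_pointer (a joint): where the short dark triangular set pointer stands at the edge of the same dial, rad from the same zero in the same sense (0.31 to 0.94). It is behind the glass and stays there. Locked, the needle can stop every 9.6 degrees, so some notch lies within about 6 degrees of the pointer
- needle_tip (a point): tip of the long black needle, 26.5 mm from the dial's centre; x points out along the needle, z out of the dial
- set_pointer_tip (a point): inner tip of the triangular set pointer, 24 mm from the dial's centre; x points outwards from the dial's centre, z out of the dial
- sample_vial: bystander: small white capped vial, 28 mm across and 55 mm high, origin under its centre; it stands to the right of the set
- bench_timer: bystander: flat digital timer 68 x 68 x 19 mm, origin under its centre, in front of the moisture balance
- lab_spatula: bystander: lab spatula lying flat, 170 mm long and 13 mm wide, origin under its centre; to the right of the set
- wipes: bystander: soft-edged pack of wipes, 58 x 105 x 52 mm, origin under its centre, at the left front

How it is judged:
By the outcome, as a careful person would: the job done as asked, in the order asked, and still so for the second after the job is handed in, with the robot touching nothing.
It also fails if it takes over 58 s, if anything falls off the work surface, if the arm or the gripper's body presses on something with over 40 N, if the wrist force passes 120 N, or if a joint passes its speed limit or range.

ROBOT

A 6-joint arm with a two-finger parallel gripper is mounted at the origin on a cart in front of the work surface, level with it; the furniture and walls round the work are solid. World frame = base frame: x ahead of the robot, y to its left, z up, the work surface at z = 0. Lengths are in m, angles in degrees, forces in N, time in s.
With the tool pointing down it reaches from about 0.4 to 0.825 m from the base axis. Payload 7 kg.
Tool frame: the origin (TCP) lies at the very end of the fingers, on their centre line; the grasp point (between the pads) lies 19 mm behind it; x points along the fingers, z is the direction in which the jaws open and shut, and the axes are right-handed (so a half turn about x gives the same grasp; the last joint's range is limited). The gripper opens to 88 mm and grips with 3 to 60 N. Pads are 19 mm wide; open, the fingers measure 130 mm over their backs; the gripper's body (78 mm by 193 mm) begins 47 mm behind the grasp point.
Start: joints at [-52.649, 20.546, 0.682, 0, -70.136, -16.507], TCP at [0.24, -0.631, 0.227] pointing down, gripper open.
Joint ranges: [-176.03, 176.03], [-82.01, 121.73], [-58.28, 71.71], [-173.87, 95.51], [-174.79, -0.11], [-173.66, 173.66]. Speed limits (degrees/s): [136.94, 136.94, 172.46, 180, 180, 180].

INTERFACE

Orientations are given as [roll, pitch, yaw] about the fixed x, y, z axes, in that order (R = Rz(yaw) Ry(pitch) Rx(roll)).
In Python, from plant import * gives the robot as it stands.
- The arm moves only by the tool arm_command, never from a script. Its argument "commands" is one flat list of numbers, 5 for each row, row after row: the shift along the tool's x, y, z in mm, then the turn about the tool's x in degrees, then the opening in per cent of the stroke, from 0 (shut) to 100 (fully open). A call has 1 to 5 rows; each row shifts and turns the pose as measured when the row begins, along the tool's axes as they then stand; what a row does not reach is not made up. A row lasts 1/8 s, in which the tool goes at most 62.5 mm and 10.7 degrees, less where a joint would pass 70% of its speed; a pose out of reach is approached as far as the arm can. A call is refused whole if a number of a shift passes 62.5 or a number of a turn 10.7, either way. A call with a gripper value outside its range is refused whole. The fingers move at their own pace and stop on an object; the grip force is fixed at half the most. Time passes only in rows, so rows that do not move let the fingers close. It gives the time, the measured TCP pose, the force and the opening at its end, in the units of the state.
- get_obs(): the state, without advancing time (a new reading comes with each control period).
- snapshot(name): name is "scene" or "top" or "wrist"; returns a dict with "frame" (480x640x3 uint8, blue, green, red), "fov_y" (degrees; the focal length in pixels is half the picture's height over the tangent of half this angle, whatever the lens; pixels are square), "cx", "cy" (the principal point, pixels), "dist" ([k1, k2, p1, p2, k3] as OpenCV has them; the pictures are not rectified), "world_to_cam" (4x4, takes a point from world to camera coordinates). Camera axes: x right, y up, looking along -z (the intrinsics and any distortion apply to the point x, -y, -z); pixel columns grow to the right and rows downward; lengths in m; the calibration is good to about 2 mm. A picture is of the moment at which its call begins. There is no depth.
- close_job(): hands the job in, once; it reports no verdict.
The state is a dict: "clock": time; "joint_pos": joint angles; "qvel": joint speeds; "tau": joint torques, N m; "tool_pos": TCP position; "orientation": TCP orientation; "force": force on the tool from outside, world axes, zero at the start; "moment": the same for the moment, N m; "opening": finger opening in m.
Only numpy, scipy, OpenCV 4.12 (cv2) and the standard library are available. Lean on these libraries where they do the work, as an engineer would, in place of code of your own. Each camera call takes 0.05 s, during which the arm holds its last target. There are 200 camera calls.

## Working session

There is one attempt and no reset: what is moved stays moved. The work goes in short steps, Python scripts to look and compute and a tool call to move; the robot and the scene stay as the last step left them, time stands still between calls to the robot, and variables do not carry over. Pictures are saved under pics/ and viewed, about 8 in all and at most 12, crops included, and the job is handed in when it is done.

Besides the shell and the picture viewer there is one more tool, called after "Request:" in YAML: its name, and indented under it one key for each argument. arm_command: Moves the arm, as the interface text tells. Its arguments: {"type":"object","properties":{"commands":{"type":"array"}},"required":["commands"]}

```bash
mkdir -p pics; ls; python3 - <<'E'
from plant import *
import cv2
o=get_obs();print(o)
for n in("scene","top"):
    s=snapshot(n);cv2.imwrite(f"pics/{n}0.png",s["frame"]);print(n,s["fov_y"],s["cx"],s["cy"],s["dist"],s["world_to_cam"])
E
```

```text
pics
{'clock': 0.0, 'joint_pos': array([-5.26510792e+01,  2.05912848e+01,  6.34038630e-01, -1.94941865e-02,
       -7.01360965e+01, -1.65067193e+01]), 'qvel': array([ 0.02944483,  0.01638697,  0.07509002, -0.02445608, -0.00940574,
       -0.06022674]), 'tau': array([-3.16033482e-03, -5.82722425e+01,  2.93044192e+01,  6.99734151e+00,
        6.67826651e-03, -1.71478664e-04]), 'tool_pos': array([ 0.23995777, -0.63038635,  0.22562837]), 'orientation': array([  5.40069083,  89.90487475, 116.23625354]), 'force': array([ 0.53340752, -0.34398878,  0.23793191]), 'moment': array([-0.03981553,  0.00946372, -0.04293763]), 'opening': 0.08761259578024391}
scene 55.46983190977683 313.743127919667 238.17663843850607 [-0.03799835  0.          0.          0.          0.        ] [[ 0.58803032 -0.80881166  0.00663679 -0.34585995]
 [ 0.35479021  0.26529957  0.8965155  -0.2951579 ]
 [-0.72687292 -0.52482363  0.44296265 -0.67168667]
 [ 0.          0.          0.          1.        ]]
top 51.353533630114015 313.30112435930624 236.04024218756513 [0.00944919 0.         0.         0.         0.        ] [[-0.02568543 -0.9996265  -0.0093336   0.00246937]
 [ 0.99375083 -0.02654677  0.10841846 -0.56115307]
 [-0.10862575 -0.0064905   0.99406153 -1.25354282]
 [ 0.          0.          0.          1.        ]]
```

View pics/scene0.png

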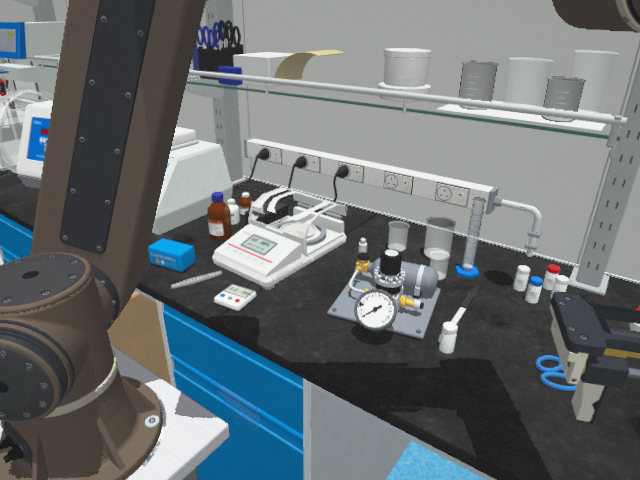

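View pics/top0.png

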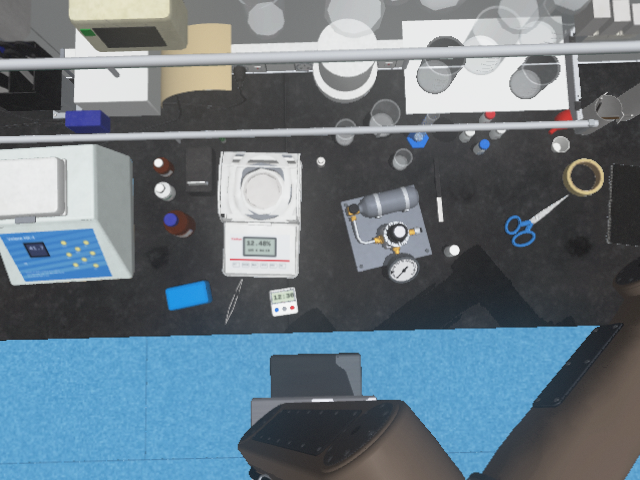

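The scene view shows the knob at about (391,257) and the dial at (376,309). In the top view they are at about (398,232) and (403,268). I'll enlarge both.

```bash
python3 - <<'E'
import cv2,numpy as np
a=cv2.imread("pics/scene0.png")[235:345,325:445];b=cv2.imread("pics/top0.png")[180:290,335:455]
k=dict(fx=1,fy=1)
A=cv2.resize(a,(400,367),interpolation=cv2.INTER_CUBIC)
f=lambda i:cv2.resize(i,None,fx=3.3,fy=3.3,interpolation=cv2.INTER_CUBIC)
cv2.imwrite("pics/c1.png",np.hstack([f(a),f(b)]))
E
```

```text
(no output)
```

View pics/c1.png

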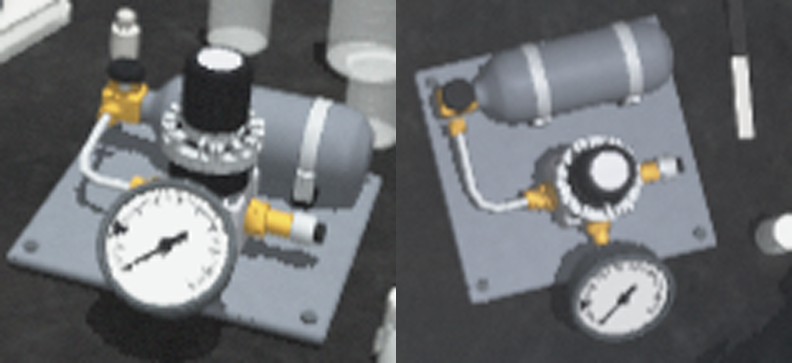

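The crop shows the knob's white top disc at about scene (389.5,253) and top (399,231). The needle rests at lower left and the set pointer is at left. Next I'll triangulate the knob.

```bash
cat > h.py <<'E'
from plant import *
import cv2,numpy as np
def cam(s):
    f=240/np.tan(np.radians(s["fov_y"]/2));return np.array([[f,0,s["cx"]],[0,f,s["cy"]],[0,0,1.]]),np.array(s["dist"],float),np.array(s["world_to_cam"])
def ray(s,uv):
    K,d,T=cam(s);p=cv2.undistortPoints(np.array([[uv]],float),K,d)[0,0]
    R=T[:3,:3];v=R.T@np.array([p[0],-p[1],-1]);return -R.T@T[:3,3],v/np.linalg.norm(v)
def plane(s,uv,z):
    o,v=ray(s,uv);return o+v*(z-o[2])/v[2]
def tri(a,b):
    A=sum(np.eye(3)-np.outer(v,v) for o,v in(a,b));B=sum((np.eye(3)-np.outer(v,v))@o for o,v in(a,b));return np.linalg.solve(A,B)
def proj(s,P):
    K,d,T=cam(s);q=(T[:3,:3]@np.atleast_2d(P).T).T+T[:3,3];q=q*[1,-1,-1]
    return cv2.projectPoints(q,np.zeros(3),np.zeros(3),K,d)[0][:,0]
def white(img,c,r=9,t=170):
    m=np.zeros(img.shape[:2],np.uint8);cv2.circle(m,c,r,255,-1)
    m&=((img.min(2)>t)*255).astype(np.uint8);n,l,st,ce=cv2.connectedComponentsWithStats(m)
    i=1+np.argmin(np.linalg.norm(ce[1:]-c,axis=1));return ce[i],st[i]
E
python3 - <<'E'
from h import *
S=snapshot("scene");T=snapshot("top")
a,sa=white(S["frame"],(389,253));b,sb=white(T["frame"],(399,231))
print(a,sa,b,sb,plane(S,a,.141),plane(T,b,.141),tri(ray(S,a),ray(T,b)))
# regulator x axis: base corners in top (bench-level approx)
w=[plane(T,(335+(x-396)/3.3,180+y/3.3),.008) for x,y in[(416,72),(657,18),(715,244),(473,303)]]
for p in w: print(p.round(4))
E
```

```text
[391.04225352 252.36619718] [385 249  13   7  71] [399.26262626 231.08080808] [394 226  11  11  99] [ 0.55501119 -0.21190186  0.141     ] [ 0.55527172 -0.2150008   0.141     ] [ 0.55443541 -0.21363995  0.14200018]
[ 0.6522 -0.0876  0.008 ]
[ 0.6907 -0.2816  0.008 ]
[ 0.5085 -0.3186  0.008 ]
[ 0.467  -0.1265  0.008 ]
```

```bash
cat >> h.py <<'E'
from scipy.spatial.transform import Rotation as Ro
def Rt(o): return Ro.from_euler("xyz",o["orientation"],degrees=True).as_matrix()
def to(P):
    o=get_obs();R=Rt(o);print("tool axes\n",R.round(3),"\njoints",o["joint_pos"].round(1),"tcp",o["tool_pos"].round(4),"F",o["force"].round(1),"t",o["clock"])
    print("shift mm",(R.T@(np.array(P)-o["tool_pos"])*1000).round(1), "norm",np.linalg.norm(np.array(P)-o["tool_pos"]))
E
python3 - <<'E'
from h import *
to([.555,-.2135,.21])
E
```

```text
tool axes
 [[-0.    -0.935 -0.356]
 [ 0.001 -0.356  0.935]
 [-1.     0.     0.001]] 
joints [-52.6  20.6   0.7  -0.  -70.1 -16.5] tcp [ 0.24   -0.6306  0.226 ] F [-0.3  0.3  0.3] t 0.2
shift mm [  16.2 -442.7  277.7] norm 0.5228703860165984
```

Request:
arm_command:
  commands: [0, -44, 28, 0, 100, 0, -44, 28, 0, 100, 0, -44, 28, 0, 100, 0, -44, 28, -5, 100, 0, -44, 28, -5, 100]

```text
clock: 0.82
tool_pos: [0.394, -0.4155, 0.2238]
orientation: [12.8, 89.8, 133.5]
force: [1.2, -0.0, 0.1]
opening: 0.0878
```

```bash
python3 - <<'E'
from h import *
to([.555,-.2135,.21])
s=snapshot("wrist");cv2.imwrite("pics/w1.png",s["frame"])
# view of dial estimated
print(proj(s,[[.555,-.2135,.141],[.45,-.235,.06]]))
E
```

```text
tool axes
 [[-0.003 -0.86  -0.511]
 [ 0.003 -0.511  0.86 ]
 [-1.     0.001  0.004]] 
joints [-27.   11.2 -12.6  -0.1 -66.4 -32.2] tcp [ 0.394  -0.4155  0.2238] F [ 1.2 -0.   0.1] t 0.825
shift mm [  13.9 -241.7   91.3] norm 0.258719750881629
[[424.76566184 520.63620442]
 [445.79640505 363.2755292 ]]
```

Request:
arm_command:
  commands: [0, -47, 18, -10.5, 100, 0, -47, 9, -10.5, 100, 0, -47, 0, -10.5, 100, 0, -30, -5, -10.5, 100]

```text
clock: 1.38
tool_pos: [0.5057, -0.2674, 0.2245]
orientation: [-61.2, 89.8, 102.7]
force: [-0.7, -0.2, -1.0]
opening: 0.0878
```

```bash
python3 - <<'E'
from h import *
to([.555,-.2135,.21])
s=snapshot("wrist");cv2.imwrite("pics/w2.png",s["frame"])
print(proj(s,[[.555,-.2135,.141],[.45,-.235,.06]]))
a=cv2.imread("pics/w1.png")
cv2.imwrite("pics/w12.png",np.hstack([cv2.resize(x,(400,300)) for x in(a,s["frame"])]))
E
```

```text
tool axes
 [[-0.001 -0.278 -0.961]
 [ 0.004 -0.961  0.278]
 [-1.    -0.003  0.002]] 
joints [ -8.4  11.1 -12.6  -0.2 -66.4  -7.6] tcp [ 0.5057 -0.2674  0.2245] F [-0.7 -0.2 -1. ] t 1.375
shift mm [ 14.7 -65.4 -32.4] norm 0.07447712115545943
[[272.62297435 334.17047926]
 [387.30985751 238.96973428]]
```

View pics/w12.png

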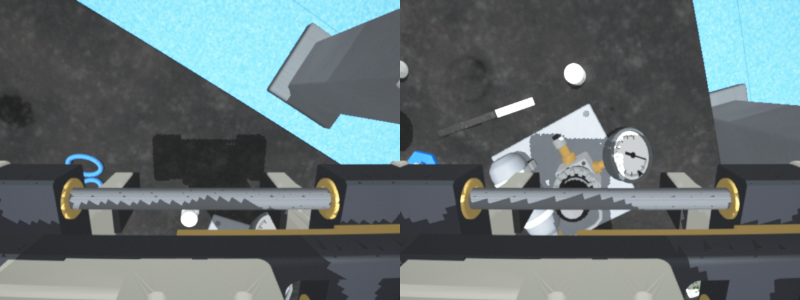

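In w2 the dial is in clear view at about (365,248) full resolution. I'll fit its white-face ellipse and rectify it, which preserves the needle-to-pointer angle.

```bash
cat >> h.py <<'E'
def rect(img,c,r,t=110,N=300):
    """white face near c -> ellipse -> circle of radius N*0.4, without rotation (symmetric affine)"""
    m=np.zeros(img.shape[:2],np.uint8);cv2.circle(m,c,r,255,-1);m&=((img.min(2)>t)*255).astype(np.uint8)
    cs,_=cv2.findContours(m,cv2.RETR_EXTERNAL,cv2.CHAIN_APPROX_NONE);k=cv2.convexHull(max(cs,key=cv2.contourArea))
    (x,y),(w,h),a=cv2.fitEllipse(k);Q=cv2.getRotationMatrix2D((0,0),-a,1)[:,:2]
    M=Q@np.diag([.8*N/w,.8*N/h])@Q.T;A=np.c_[M,np.array([N/2,N/2])-M@[x,y]]
    print("ellipse",(round(x,1),round(y,1)),(round(w,1),round(h,1)),round(a));return cv2.warpAffine(img,A,(N,N),flags=cv2.INTER_CUBIC)
E
python3 - <<'E'
from h import *
W=cv2.imread("pics/w2.png");S=cv2.imread("pics/scene0.png")
a=rect(W,(365,248),42);b=rect(S,(376,309),24)
cv2.imwrite("pics/r1.png",np.hstack([a,b]))
E
```

```text
ellipse (366.9, 247.2) (62.5, 86.0) 178
ellipse (376.0, 307.6) (42.5, 48.8) 100
```

View pics/r1.png

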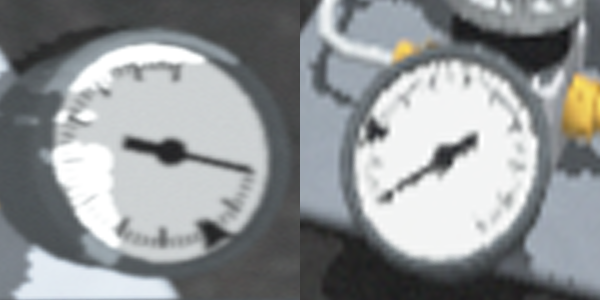

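```bash
python3 - <<'E'
import cv2,numpy as np
W=cv2.imread("pics/w2.png");S=cv2.imread("pics/scene0.png")
f=lambda i,x,y:cv2.resize(i[y:y+76,x:x+76],(400,400),interpolation=cv2.INTER_CUBIC)
f2=lambda i,x,y:cv2.resize(i[y:y+50,x:x+50],(400,400),interpolation=cv2.INTER_CUBIC)
cv2.imwrite("pics/c2.png",np.hstack([f(W,328,210),f2(S,351,284)]))
E
```

```text
(no output)
```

View pics/c2.png

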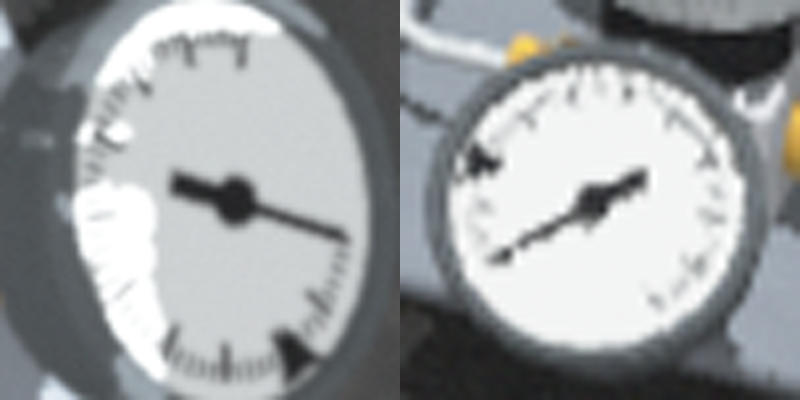

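The crop shows, in wrist crop pixels, the hub at (235,201), the needle tip at (346,236) and the pointer apex at (286,331). In the scene crop they are (195,201), (92,259) and (98,162). Next I'll cast these onto the dial plane, taking the tilt that matches the known lengths.

```bash
cat >> h.py <<'E'
YAW=np.radians(12)
def dial_angle(views,verbose=True):
    """views: list of (snap, hub, needle_tip, pointer_tip) -> angle needle->pointer clockwise"""
    H=np.array([.45,-.235,.06])
    for tau in range(20,75,5):
        t=np.radians(tau);n=np.array([-np.cos(YAW)*np.sin(t),-np.sin(YAW)*np.sin(t),np.cos(t)])
        out=[tau]
        for s,*px in views:
            o,v=ray(s,px[0]);C=np.array([.555,-.2135,.06])-.1*np.array([np.cos(YAW),np.sin(YAW),0])
            k=((C-o)@[np.cos(YAW),np.sin(YAW),0])  # hub: point on ray ~ nearest to C
            h=o+v*((C-o)@v);P=[]
            for p in px[1:]:
                o2,v2=ray(s,p);P.append(o2+v2*((h-o2)@n)/(v2@n)-h)
            a=np.degrees(np.arctan2(-np.cross(P[0],P[1])@n,P[0]@P[1]))
            out+=[round(np.linalg.norm(P[0])*1000,1),round(np.linalg.norm(P[1])*1000,1),round(a,1)]
        print(out)
E
python3 - <<'E'
from h import *
W=snapshot("wrist");S=snapshot("scene")
w=lambda x,y:(328+(x+.5)/5.263-.5,210+(y+.5)/5.263-.5)
c=lambda x,y:(351+(x+.5)/8-.5,284+(y+.5)/8-.5)
print("hub tri",tri(ray(W,w(235,201)),ray(S,c(195,201))))
dial_angle([(W,w(235,201),w(346,236),w(286,331)),(S,c(195,201),c(92,259),c(98,162))])
to([.555,-.2135,.18])
E
```

```text
hub tri [ 0.46677497 -0.23076263  0.0641144 ]
[20, np.float64(22.6), np.float64(25.2), np.float64(48.6), np.float64(28.9), np.float64(25.6), np.float64(61.3)]
[25, np.float64(23.4), np.float64(25.1), np.float64(49.0), np.float64(28.3), np.float64(25.5), np.float64(58.5)]
[30, np.float64(24.4), np.float64(25.0), np.float64(49.8), np.float64(28.0), np.float64(25.4), np.float64(56.3)]
[35, np.float64(25.7), np.float64(24.9), np.float64(50.8), np.float64(27.8), np.float64(25.3), np.float64(54.4)]
[40, np.float64(27.2), np.float64(24.8), np.float64(52.2), np.float64(27.7), np.float64(25.2), np.float64(52.9)]
[45, np.float64(29.1), np.float64(24.7), np.float64(54.0), np.float64(27.8), np.float64(25.1), np.float64(51.7)]
[50, np.float64(31.6), np.float64(24.6), np.float64(56.2), np.float64(28.0), np.float64(25.0), np.float64(50.8)]
[55, np.float64(34.9), np.float64(24.4), np.float64(59.0), np.float64(28.3), np.float64(25.0), np.float64(50.2)]
[60, np.float64(39.5), np.float64(24.3), np.float64(62.5), np.float64(28.6), np.float64(24.9), np.float64(50.0)]
[65, np.float64(46.2), np.float64(24.1), np.float64(66.9), np.float64(29.1), np.float64(24.8), np.float64(49.9)]
[70, np.float64(57.0), np.float64(23.8), np.float64(72.9), np.float64(29.7), np.float64(24.8), np.float64(50.2)]
tool axes
 [[-0.001 -0.282 -0.959]
 [ 0.004 -0.959  0.282]
 [-1.    -0.003  0.002]] 
joints [ -8.5  11.1 -12.6  -0.2 -66.4  -7.8] tcp [ 0.5054 -0.2679  0.2244] F [-0.3  0.3  0.3] t 1.525
shift mm [ 44.5 -66.1 -32.3] norm 0.08596967216319187
```

The views agree at a tilt of about 40°: the pointer is about 52.5° clockwise of the needle, so the knob must turn about 131°. Now I'll move above the knob.

Request:
arm_command:
  commands: [8, -33, -16, 0, 100, 8, -33, -16, 0, 100, 0, 0, 0, -10, 100, 0, 0, 0, -10, 100, 0, 0, 0, 0, 100]

```text
clock: 2.15
tool_pos: [0.554, -0.2151, 0.2075]
orientation: [-54.0, 89.7, 129.3]
force: [1.0, 0.7, -0.2]
opening: 0.0875
```

```bash
python3 - <<'E'
from h import *
to([.555,-.2135,.109])
s=snapshot("wrist")
q=proj(s,[[.555,-.2135,.141]])[0];print(q)
# pad/knob: knob white disc
try:
    c,st=white(s["frame"],tuple(int(v) for v in q),30,150);print(c,st,plane(s,c,.141))
except Exception as e: print(e)
E
```

```text
tool axes
 [[-0.003  0.058 -0.998]
 [ 0.003 -0.998 -0.058]
 [-1.    -0.004  0.003]] 
joints [ -2.5  13.9 -11.2  -0.2 -65.1   5.9] tcp [ 0.554  -0.2151  0.2075] F [ 1.   0.7 -0.2] t 2.15
shift mm [98.5 -1.2 -1.4] norm 0.09854058586057311
[315.76108362 255.35695484]
[317.71660232 255.13899614] [ 298  236   42   40 1295] [ 0.55377844 -0.21371229  0.141     ]
```

Request:
arm_command:
  commands: [45, -1, -1, 0, 100, 30, 0, 0, 0, 100, 15, 0, 0, 0, 100, 6, 0, 0, 0, 100]

```text
clock: 2.7
tool_pos: [0.5551, -0.216, 0.1112]
orientation: [-117.9, 89.8, 64.2]
force: [-0.2, -0.6, -0.7]
opening: 0.0876
```

```bash
python3 - <<'E'
from h import *
to([.5545,-.2136,.109])
E
```

```text
tool axes
 [[ 0.001  0.037 -0.999]
 [ 0.003 -0.999 -0.037]
 [-1.    -0.003 -0.001]] 
joints [ -2.6  18.8 -18.2  -0.2 -53.    4.8] tcp [ 0.5551 -0.216   0.1112] F [-0.2 -0.6 -0.7] t 2.7
shift mm [ 2.2 -2.4  0.5] norm 0.003301907889712778
```

Request:
arm_command:
  commands: [2, -2.4, 0.5, 0, 60, 0, 0, 0, 0, 40, 0, 0, 0, 0, 35, 0, 0, 0, 0, 20, 0, 0, 0, 0, 20]

```text
clock: 3.32
tool_pos: [0.5562, -0.2138, 0.1121]
orientation: [-164.1, 89.7, 17.9]
force: [-0.0, 0.1, 0.2]
opening: 0.043
```

```bash
python3 - <<'E'
from h import *
to([.5545,-.2136,.109])
E
```

```text
tool axes
 [[ 0.006  0.035 -0.999]
 [ 0.002 -0.999 -0.035]
 [-1.    -0.002 -0.006]] 
joints [ -2.3  18.6 -18.3  -0.1 -52.8   4.5] tcp [ 0.5562 -0.2138  0.1121] F [-0.   0.1  0.2] t 3.325
shift mm [ 3.1 -0.3  1.7] norm 0.0035641635379797475
```

Request:
arm_command:
  commands: [2, 0, 1, 0, 20, 0, 0, 0, 0, 20, 0, 0, 0, 0, 20, 0, 0, 0, 0, 20]

```text
clock: 3.82
tool_pos: [0.5551, -0.214, 0.1118]
orientation: [-170.2, 89.6, 11.9]
force: [-0.6, 0.6, 0.6]
opening: 0.0393
```

```bash
python3 - <<'E'
from h import *
for i in range(3): to([.5545,-.2136,.109]);snapshot("top")
E
```

```text
tool axes
 [[ 0.007  0.036 -0.999]
 [ 0.001 -0.999 -0.036]
 [-1.    -0.001 -0.007]] 
joints [ -2.3  18.5 -18.5  -0.1 -52.6   4.5] tcp [ 0.5551 -0.214   0.1118] F [-0.6  0.6  0.6] t 3.825
shift mm [ 2.8 -0.4  0.7] norm 0.0029310834310816466
tool axes
 [[ 0.006  0.036 -0.999]
 [ 0.001 -0.999 -0.036]
 [-1.    -0.001 -0.007]] 
joints [ -2.3  18.5 -18.5  -0.1 -52.6   4.5] tcp [ 0.5551 -0.214   0.1119] F [-0.1  1.1  2.2] t 3.875
shift mm [ 2.9 -0.4  0.6] norm 0.0029545870272892497
tool axes
 [[ 0.006  0.036 -0.999]
 [ 0.001 -0.999 -0.036]
 [-1.    -0.001 -0.006]] 
joints [ -2.3  18.5 -18.5  -0.1 -52.6   4.5] tcp [ 0.5551 -0.214   0.1119] F [0.5 1.9 1.3] t 3.925
shift mm [ 2.9 -0.4  0.6] norm 0.0029609584970052226
```

Request:
arm_command:
  commands: [-3, 0, 0, 0, 20, -3, 0, 0, 0, 20, -2, 0, 0, 0, 20]

```text
clock: 4.35
tool_pos: [0.555, -0.2138, 0.118]
orientation: [-159.8, 89.7, 22.2]
force: [2.6, -1.9, -8.2]
opening: 0.0394
```

Request:
arm_command:
  commands: [-3, 0, 0, 0, 20, -1, 0, 0, 0, 20]

```text
clock: 4.6
tool_pos: [0.555, -0.2138, 0.122]
orientation: [-158.2, 89.7, 23.8]
force: [2.7, -1.5, -9.4]
opening: 0.0393
```

Request:
arm_command:
  commands: [0, 0, 0, 5, 20, 0, 0, 0, 8, 20, 0, 0, 0, 8, 20]

```text
clock: 4.97
tool_pos: [0.555, -0.2139, 0.122]
orientation: [-139.7, 89.7, 20.8]
force: [2.8, -1.9, -7.6]
opening: 0.0397
```

```bash
cat >> h.py <<'E'
def st():
    o=get_obs();R=Rt(o);print("yaw cw",round(float(np.degrees(np.arctan2(R[0,2],R[1,2])) ),1),"j6",o["joint_pos"][5].round(1),"tcp",(o["tool_pos"]*1000).round(1),"F",o["force"].round(1),"M",o["moment"].round(2),"tilt x",R[:2,0].round(3),"t",o["clock"])
E
python3 -c "
from h import *
st()"
```

```text
yaw cw -70.5 j6 -17.1 tcp [ 555.  -213.9  122. ] F [ 2.8 -1.9 -7.6] M [-0.69 -1.11  0.14] tilt x [0.005 0.002] t 4.975
```

Request:
arm_command:
  commands: [0, 0, 0, 10, 20, 0, 0, 0, 10, 20, 0, 0, 0, 10, 20, 0, 0, 0, 10, 20, 0, 0, 0, 10, 20]

```text
clock: 5.6
tool_pos: [0.5549, -0.2142, 0.122]
orientation: [-99.2, 89.7, 9.7]
force: [2.9, -1.5, -7.9]
opening: 0.0395
```

```bash
python3 - <<'E'
from h import *
st()
S=snapshot("scene");T=snapshot("top");cv2.imwrite("pics/s3.png",S["frame"]);cv2.imwrite("pics/t3.png",T["frame"])
f=lambda i,x,y,w:cv2.resize(i[y:y+w,x:x+w],(400,400),interpolation=cv2.INTER_CUBIC)
cv2.imwrite("pics/c3.png",np.hstack([f(S["frame"],351,284,50),f(S["frame"],350,230,80)]))
E
```

```text
yaw cw -18.9 j6 -68.7 tcp [ 554.9 -214.2  122. ] F [ 2.9 -1.5 -7.9] M [-0.84 -1.    0.19] tilt x [0.005 0.001] t 5.6
```

View pics/c3.png

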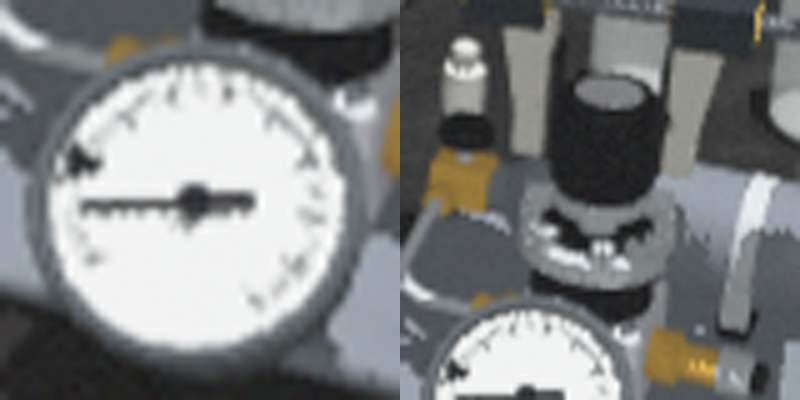

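The needle tip is now at crop (82,206) and the hub at (195,202). The knob has lifted and the needle follows it, with about 58° of knob turn to go.

Request:
arm_command:
  commands: [0, 0, 0, 10, 20, 0, 0, 0, 10, 20, 0, 0, 0, 10, 20, 0, 0, 0, 10, 20, 0, 0, 0, 10, 20]

```text
clock: 6.32
tool_pos: [0.5545, -0.2142, 0.122]
orientation: [-63.2, 89.8, -4.0]
force: [3.2, -0.3, -8.0]
opening: 0.0399
```

```bash
python3 - <<'E'
from h import *
st()
S=snapshot("scene");T=snapshot("wrist");cv2.imwrite("pics/s4.png",S["frame"]);cv2.imwrite("pics/w4.png",T["frame"])
print(proj(T,[[.4668,-.2308,.064]]))
f=lambda i,x,y,w:cv2.resize(i[y:y+w,x:x+w],(400,400),interpolation=cv2.INTER_CUBIC)
cv2.imwrite("pics/c4.png",np.hstack([f(S["frame"],351,284,50),cv2.resize(T["frame"],(400,300)).copy() if 0 else cv2.copyMakeBorder(cv2.resize(T["frame"],(400,300)),0,100,0,0,cv2.BORDER_CONSTANT)]))
E
```

```text
yaw cw 30.8 j6 -118.5 tcp [ 554.5 -214.2  122. ] F [ 3.2 -0.3 -8. ] M [-0.72 -0.8   0.27] tilt x [ 0.003 -0.   ] t 6.325
[[213.47289095 148.43560875]]
```

View pics/c4.png

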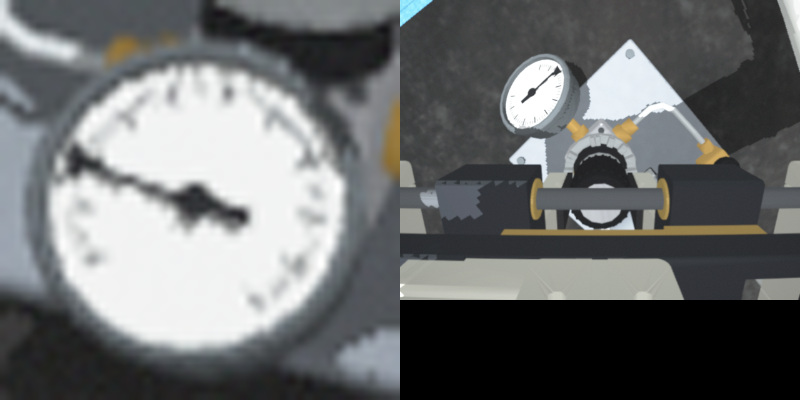

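The needle is now almost on the pointer; both are near scene crop (78,162). I'll measure the remainder by unrolling both views onto the dial plane.

```bash
cat >> h.py <<'E'
def polar(s,hub,tau=40,prt=True):
    t=np.radians(tau);n=np.array([-np.cos(YAW)*np.sin(t),-np.sin(YAW)*np.sin(t),np.cos(t)])
    ex=np.array([np.cos(YAW)*np.cos(t),np.sin(YAW)*np.cos(t),np.sin(t)]) # 12 o'clock
    er=np.cross(ex,n)                                                   # 3 o'clock
    H=np.array([.4668,-.2308,.0641]);o,v=ray(s,hub);h=o+v*((H-o)@n)/(v@n)
    th=np.radians(np.arange(-160,60,.5));g=cv2.cvtColor(s["frame"],cv2.COLOR_BGR2GRAY).astype(np.float32)
    def prof(rs):
        q=np.array([proj(s,h+(r/1000)*(np.outer(np.cos(th),ex)+np.outer(np.sin(th),er))) for r in rs]).astype(np.float32)
        return cv2.remap(g,q[...,0],q[...,1],cv2.INTER_LINEAR).mean(0)
    for name,rs in(("needle",np.arange(10,20,1)),("pointer",np.arange(25,29,.5))):
        p=prof(rs);w=np.clip(np.median(p)-p-35,0,None);i=np.argmax(cv2.GaussianBlur(w[None],(1,1),0)[0]);j=slice(max(0,i-24),i+25)
        print(name,"angle from zero",round(float(np.degrees((th[j]*w[j]).sum()/w[j].sum()))+135,1),"depth",round(float(w.max())))
E
python3 - <<'E'
from h import *
W=snapshot("wrist");S=snapshot("scene")
def dark(s,c,r):
    g=cv2.cvtColor(s["frame"],cv2.COLOR_BGR2GRAY);m=np.zeros_like(g);cv2.circle(m,c,r,255,-1);m&=((g<90)*255).astype(np.uint8)
    e=cv2.morphologyEx(m,cv2.MORPH_OPEN,np.ones((3,3),np.uint8));M=cv2.moments(e);return (M["m10"]/M["m00"],M["m01"]/M["m00"])if M["m00"] else c
hs=(351+195.5/8-.5,284+201.5/8-.5)
g=cv2.imread("pics/w4.png");
hw=dark(W,(211,149),9);print("hub wrist",hw)
print("scene");polar(S,hs)
print("wrist");polar(W,hw)
cv2.imwrite("pics/c5.png",cv2.resize(W["frame"][85:215,145:305],None,fx=4,fy=4,interpolation=cv2.INTER_CUBIC))
E
```

```text
hub wrist (211.3153153153153, 146.6036036036036)
scene
needle angle from zero 46.9 depth 87
pointer angle from zero 50.1 depth 124
wrist
needle angle from zero 51.6 depth 138
pointer angle from zero 53.2 depth 153
```

View pics/c5.png

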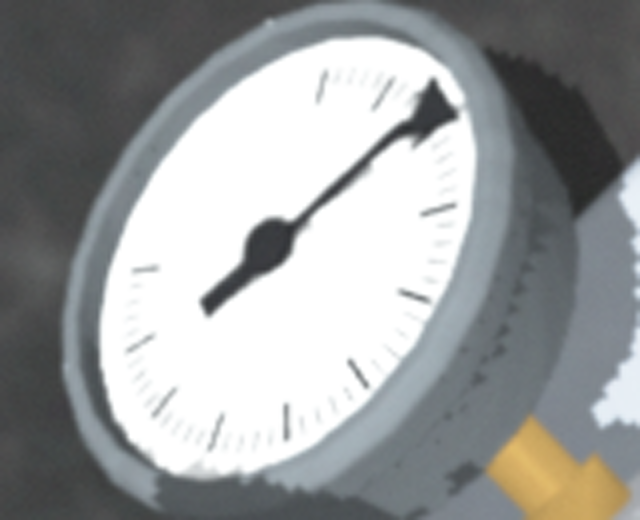

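In the wrist crop the hub is at (270,243), the needle tip at about (412,130) and the pointer at (435,103), so the needle falls 2–3° short. I'll turn about 5° more, then lower gently and feel for the notch.

Request:
arm_command:
  commands: [0, 0, 0, 5, 20, 1.5, 0, 0, 0, 20, 1.5, 0, 0, 0, 20]

```text
clock: 6.9
tool_pos: [0.555, -0.2145, 0.1215]
orientation: [-71.4, 89.7, -16.0]
force: [-1.7, 2.7, 6.8]
opening: 0.0396
```

```bash
python3 -c "
from h import *
st()"
```

```text
yaw cw 34.5 j6 -122.3 tcp [ 555.  -214.5  121.5] F [-1.7  2.7  6.8] M [ 0.62  1.18 -0.09] tilt x [ 0.005 -0.001] t 6.9
```

Request:
arm_command:
  commands: [2, 0, 0, 0, 20, 2, 0, 0, 0, 20, 2, 0, 0, 0, 20]

```text
clock: 7.28
tool_pos: [0.555, -0.2145, 0.12]
orientation: [-75.0, 89.6, -18.6]
force: [-2.5, 2.8, 5.9]
opening: 0.0396
```

Request:
arm_command:
  commands: [2, 0, 0, 0, 20, 2, 0, 0, 0, 20, 2, 0, 0, 0, 20]

```text
clock: 7.65
tool_pos: [0.5551, -0.2144, 0.1186]
orientation: [-76.3, 89.4, -18.9]
force: [-1.4, 3.2, 5.7]
opening: 0.0396
```

Request:
arm_command:
  commands: [2, 0, 0, 0, 20, 2, 0, 0, 0, 20]

```text
clock: 7.9
tool_pos: [0.5551, -0.2145, 0.1176]
orientation: [-77.7, 89.4, -19.6]
force: [-2.0, 2.1, 6.5]
opening: 0.0396
```

```bash
python3 -c "
from h import *
st()"
```

```text
yaw cw 31.9 j6 -119.9 tcp [ 555.1 -214.5  117.6] F [-2.   2.1  6.5] M [ 0.58  1.21 -0.02] tilt x [ 0.011 -0.004] t 7.9
```

Request:
arm_command:
  commands: [2, 0, 0, 0.5, 20, 2, 0, 0, 0.5, 20]

```text
clock: 8.15
tool_pos: [0.5551, -0.2145, 0.1166]
orientation: [-78.0, 89.3, -20.2]
force: [-2.2, 3.3, 6.5]
opening: 0.0395
```

Request:
arm_command:
  commands: [2, 0, 0, 0.5, 20, 2, 0, 0, 0.5, 20]

```text
clock: 8.4
tool_pos: [0.5551, -0.2144, 0.1157]
orientation: [-78.4, 89.2, -21.0]
force: [-1.9, 3.4, 7.5]
opening: 0.039
```

```bash
python3 -c "
from h import *
st()"
```

```text
yaw cw 32.6 j6 -120.7 tcp [ 555.1 -214.4  115.7] F [-1.9  3.4  7.5] M [0.87 1.21 0.24] tilt x [ 0.013 -0.005] t 8.4
```

Request:
arm_command:
  commands: [2, 0, 0, 0, 20, 2, 0, 0, 0, 20, 2, 0, 0, 0, 20]

```text
clock: 8.78
tool_pos: [0.5551, -0.2144, 0.1143]
orientation: [-79.5, 89.0, -21.1]
force: [-1.6, 3.6, 5.8]
opening: 0.0398
```

```bash
python3 -c "
from h import *
st()"
```

```text
yaw cw 31.6 j6 -119.8 tcp [ 555.1 -214.4  114.3] F [-1.6  3.6  5.8] M [ 0.66  1.14 -0.02] tilt x [ 0.016 -0.006] t 8.775
```

Request:
arm_command:
  commands: [2, 0, 0, 0, 20, 2, 0, 0, 0, 20, 2, 0, 0, 0, 20, 2, 0, 0, 0, 20]

```text
clock: 9.28
tool_pos: [0.5552, -0.2144, 0.1122]
orientation: [-80.0, 88.9, -20.3]
force: [-1.6, 1.9, 6.0]
opening: 0.0396
```

```bash
python3 -c "
from h import *
st()"
```

```text
yaw cw 30.4 j6 -118.6 tcp [ 555.2 -214.4  112.2] F [-1.6  1.9  6. ] M [ 0.74  1.08 -0.07] tilt x [ 0.019 -0.007] t 9.275
```

Request:
arm_command:
  commands: [2, 0, 0, 0, 20, 2, 0, 0, 0, 20]

```text
clock: 9.52
tool_pos: [0.5554, -0.2144, 0.1116]
orientation: [-80.3, 88.7, -20.0]
force: [-3.1, 3.8, 10.9]
opening: 0.0396
```

Request:
arm_command:
  commands: [2, 0, 0, 0, 20, 2, 0, 0, 0, 20]

```text
clock: 9.78
tool_pos: [0.5555, -0.2144, 0.1116]
orientation: [-80.7, 88.6, -19.7]
force: [-4.8, 3.1, 9.8]
opening: 0.039
```

```bash
python3 - <<'E'
from h import *
st()
W=snapshot("wrist");S=snapshot("scene")
hs=(351+195.5/8-.5,284+201.5/8-.5)
polar(S,hs);polar(W,(212,145.5))
f=lambda i,x,y,w:cv2.resize(i[y:y+w,x:x+w],(400,400),interpolation=cv2.INTER_CUBIC)
cv2.imwrite("pics/c6.png",np.hstack([f(W["frame"],145,75,130),f(S["frame"],355,235,70)]))
E
```

```text
yaw cw 29.1 j6 -117.4 tcp [ 555.5 -214.4  111.6] F [-4.8  3.1  9.8] M [1.19 1.65 0.01] tilt x [ 0.022 -0.008] t 9.775
needle angle from zero 45.9 depth 80
pointer angle from zero 50.0 depth 123
needle angle from zero 27.6 depth 82
pointer angle from zero 41.9 depth 151
```

View pics/c6.png

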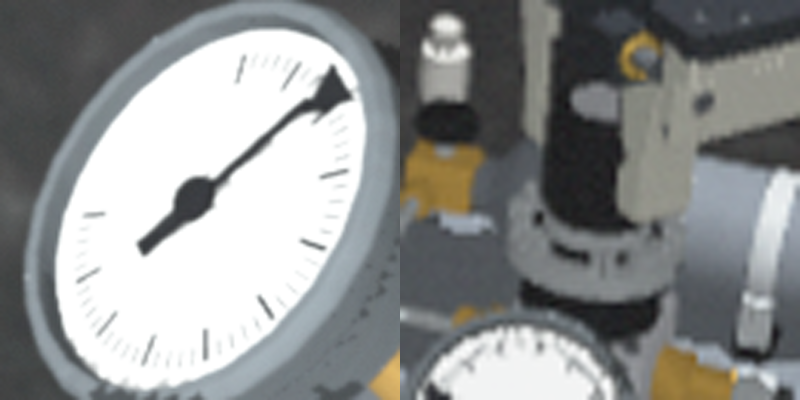

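```bash
python3 - <<'E'
from h import *
W=snapshot("wrist");c=lambda x,y:(145+(x+.5)/3.077-.5,75+(y+.5)/3.077-.5)
polar(W,c(195,198));polar(W,c(197,197));polar(W,c(193,199))
print("tips");dial_angle([(W,c(195,198),c(303,102),c(323,90))])
st()
E
```

```text
needle angle from zero 51.1 depth 138
pointer angle from zero 53.7 depth 157
needle angle from zero 50.5 depth 138
pointer angle from zero 53.7 depth 158
needle angle from zero 51.7 depth 138
pointer angle from zero 53.5 depth 155
tips
[20, np.float64(25.7), np.float64(29.7), np.float64(1.5)]
[25, np.float64(25.7), np.float64(29.8), np.float64(1.6)]
[30, np.float64(25.7), np.float64(29.8), np.float64(1.7)]
[35, np.float64(25.7), np.float64(29.8), np.float64(1.9)]
[40, np.float64(25.8), np.float64(29.9), np.float64(2.0)]
[45, np.float64(25.8), np.float64(30.0), np.float64(2.3)]
[50, np.float64(25.9), np.float64(30.1), np.float64(2.6)]
[55, np.float64(25.9), np.float64(30.2), np.float64(3.0)]
[60, np.float64(26.1), np.float64(30.5), np.float64(3.7)]
[65, np.float64(26.3), np.float64(31.0), np.float64(4.7)]
[70, np.float64(26.9), np.float64(32.3), np.float64(6.6)]
yaw cw 29.1 j6 -117.4 tcp [ 555.5 -214.4  111.6] F [-3.2  3.8  9.8] M [ 1.17  1.61 -0.03] tilt x [ 0.022 -0.008] t 9.925
```

The needle is about 2–4° short of the pointer, so this is the nearest notch. The knob bottomed at its starting height. I'll give one slightly firmer push to confirm that, then relax and release.

Request:
arm_command:
  commands: [3, 0, 0, 0, 20, 3, 0, 0, 0, 20]

```text
clock: 10.18
tool_pos: [0.556, -0.2147, 0.1113]
orientation: [-81.5, 88.4, -20.0]
force: [-8.0, 5.2, 19.6]
opening: 0.0397
```

Request:
arm_command:
  commands: [0, 0, 0, 0, 20, 0, 0, 0, 0, 60, 0, 0, 0, 0, 70, 0, 0, 0, 0, 70, 0, 0, 0, 0, 70]

```text
clock: 10.8
tool_pos: [0.5561, -0.2148, 0.1131]
orientation: [-81.0, 88.3, -18.8]
force: [0.1, -0.1, -0.4]
opening: 0.0611
```

Request:
arm_command:
  commands: [-20, 0, 0, 0, 70, -40, 0, 0, 0, 70, -40, 0, 0, 0, 70, 0, 0, 0, 0, 70]

```text
clock: 11.3
tool_pos: [0.5532, -0.2142, 0.2151]
orientation: [-83.2, 88.4, -20.9]
force: [0.2, -0.2, -0.9]
opening: 0.0612
```

```bash
python3 - <<'E'
from h import *
st()
W=snapshot("wrist");S=snapshot("scene");T=snapshot("top")
hs=(351+195.5/8-.5,284+201.5/8-.5);polar(S,hs)
for c in((391,252),(391,250)):
    a,sa=white(S["frame"],c,9,130);print("disc",a,sa)
f=lambda i,x,y,w:cv2.resize(i[y:y+w,x:x+w],(400,400),interpolation=cv2.INTER_CUBIC)
cv2.imwrite("pics/c7.png",np.hstack([f(S["frame"],340,235,100),cv2.copyMakeBorder(cv2.resize(W["frame"],(400,300)),0,100,0,0,cv2.BORDER_CONSTANT)]))
E
```

```text
yaw cw 27.7 j6 -116.0 tcp [ 553.2 -214.2  215.1] F [ 0.2 -0.2 -0.9] M [ 0.02  0.04 -0.03] tilt x [ 0.026 -0.01 ] t 11.3
needle angle from zero 45.8 depth 81
pointer angle from zero 50.0 depth 125
disc [393.30909091 246.49090909] [388 243  12   8  55]
disc [393.58974359 245.64102564] [388 241  13  10  78]
```

View pics/c7.png

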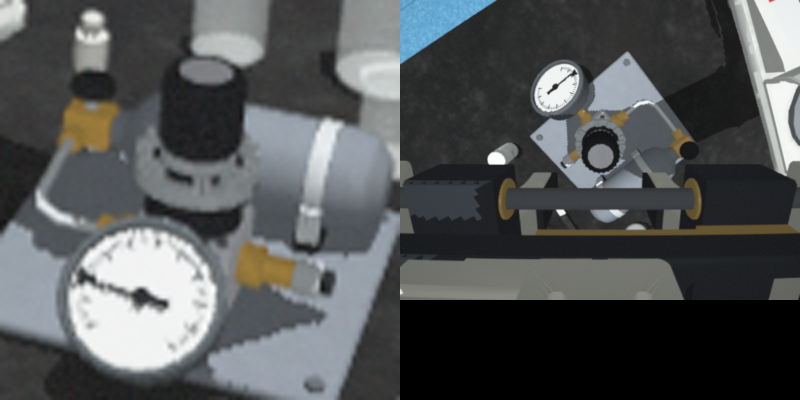

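The last picture shows the knob's disc at about scene (391.5,252.4), where it was while locked at the start. The needle stands just short of the pointer, and the gripper is clear. I'll hand in.

```bash
python3 -c "
from plant import *
print(close_job())"
```

```text
the job is handed in; nothing more can be done
None
```

The regulator is set and locked, and I handed the job in at about 11.3 s. I pulled the knob up about 10 mm, turned it about 122° clockwise, and pushed it down. The lugs dropped straight into a notch without any searching. I then released the knob and raised the gripper clear.

**Lock:** the knob stopped at its starting height, with the tool at 111.3–111.6 mm against 111.9 mm before lifting. A final push of just under 20 N did not move it further. After release, the knob's top was back at its starting spot in the scene picture, and the tool force was close to 0. I did not test the lock by twisting the knob.

**Needle:** it stands 2–4° short of the set pointer, within the 7° allowed. My readings disagreed a little: about 2–3° from the wrist camera and 4.2° from the scene camera. The next notch would overshoot by 5° or more, so this is the nearest one.

**Other:** the highest force I read was about 22 N in total, during that last push. I saw no contact with anything else on the bench, but I did not check the bystanders one by one.

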